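# Pin the telescoping cart upright

## Robot

A 6-joint arm with a two-finger parallel gripper is mounted at the origin on the work surface. World frame = base frame: x ahead of the robot, y to its left, z up, the work surface at z = 0. Lengths are in m, angles in rad, forces in N, time in s.
With the tool pointing down it reaches from about 0.375 to 0.9 m from the base axis. Payload 3.1 kg.
Tool frame: the origin (TCP) lies at the very end of the fingers, on their centre line; the grasp point (between the pads) lies 19 mm behind it; z points along the fingers, y is the line along which they close (so a half turn about z gives the same grasp; the last joint's range is limited). The gripper opens to 87 mm and grips with 3 to 60 N. Pads are 19 mm wide; open, the fingers measure 117 mm over their backs; the gripper's body (75 mm by 190 mm) begins 51 mm behind the grasp point.
Start: joints at [-1.427, 0.527, 1.433, -0, 1.181, -0.178], TCP at [0.198, -0.593, 0.223] pointing down, gripper open.
Joint ranges: [-3.08, 3.08], [-0.75, 2.2], [0.22, 2.44], [-1.43, 4.57], [0, 2.65], [-2.85, 2.85]. Speed limits (rad/s): [2.79, 2.79, 3.14, 3.14, 3.14, 3.14].

## Interface

Orientations are given as a unit quaternion [x, y, z, w].
In Python, from rig import robot gives the robot as it stands. The module is installed in compiled form; this text tells all that it offers.
- The arm moves only by the tool servo_tool, never from a script. Its argument "rows" is one flat list of numbers, 5 for each row, row after row: the closure, from -1 (fully open) to 1 (shut), so that 0 is half open, then the shift along the tool's x, y, z in m, then the turn about the tool's z in degrees. A call has 1 to 5 rows; each row shifts and turns the commanded pose from where the row before left it, along the tool's axes as they then stand; what a row does not reach is not made up. A row lasts 1/12 s, in which the tool goes at most 41.7 mm and 7.16 degrees, less where a joint would pass 70% of its speed; a pose out of reach is approached as far as the arm can. A call with a gripper value outside its range is refused whole. The fingers move at their own pace and stop on an object; "newtons" is the grip in N (left out, the last holds). Time passes only in rows, so rows that do not move let the fingers close. It gives the time, the measured TCP pose, the force, the opening and the grip force at its end, in the units of the state.
- robot.get_obs(): the state, without advancing time (a new reading comes with each control period).
- robot.camera(name): name is "scene" or "top" or "wrist"; returns a dict with "pixels" (420x560x3 uint8, red, green, blue), "intrinsics" (3x3 intrinsics, pixels), "rvec" (rotation vector, rad) and "tvec" (3), from world to camera coordinates, as OpenCV has them; the wrist camera has in their place "mount" (4x4, takes a point from camera to tool coordinates, whose origin is the TCP and whose axes are the flange's). Camera axes: x right, y down, z forward; pixel columns grow to the right and rows downward; lengths in m; the calibration is good to about 2 mm. A picture is of the moment at which its call begins: read the wrist's pose just before it. There is no depth.
- robot.hand_in(): hands the job in; it is judged then, once.
Trained networks look in a picture, given as the dict that the camera call returned (one of the last four; its "shot" number tells which), for a name from the list of things; names that differ only in an ending like _2 or _b are one class to them, and where a whole thing is asked for, a point or a joint stands for the part that bears it (a point fixed in the world has none). Each returns a list of dicts, best first, with "score" (0 to 1); they miss things now and then, are a little off and sometimes report something else, mostly with a low value. They report only what shows in the picture. A call takes as long as a camera call. They do not tell look-alikes from the thing itself.
- robot.spot_in(picture, query): "at" ([x, y, z] in m, in world coordinates, good to about 4 mm: the middle of the surface that is visible of it).
- robot.outline_of(picture, query): "region" (420x560 bool, what is visible of it).
- robot.place_of(picture, query): "at" ([x, y, z] in m, in world coordinates, good to about 4 mm: a listed point, or the origin of a listed thing).
The state is a dict: "time": time; "q": joint angles; "joint_velocities": joint speeds; "joint_torque": joint torques, N m; "position": TCP position; "tool_rot": TCP orientation; "ft_force": force on the tool from outside, world axes, zero at the start; "moment": the same for the moment, N m; "grip_width": finger opening in m; "grip_force": force on a finger pad.
Only numpy, scipy, OpenCV 4.12 (cv2) and the standard library are available. Lean on these libraries where they do the work, as an engineer would, in place of code of your own. Each camera call takes 0.05 s, during which the arm holds its last target. There are 200 camera calls.

## Task

Take the locking pin out of its rest and put it through the slot in the top of the cart upright. Feel along inside with light pressure for the hole in the inner bar, which is somewhere under the slot, let the pin drop in, and push it fully home so its grip sits flush on the upright, then let go. Don't force the pin, and leave the castor, the parts tub and the wrench where they are.

Things in the scene. Friction and masses are not known exactly. Their poses are not given: they have to be found in the camera images.
- upright: 260 mm length of hollow aluminium profile, 62 mm wide, 70 mm high, fixed to the bench by two steel foot plates (110 mm wide, 6 mm thick). Origin at the centre of its underside, x along its length, z up. Top wall 6 mm thick, its upper face at z = 70 mm. More than 45 N between the pin and the upright (or the bar in it) counts as forcing
- slot (a point): centre of the slot in the upright's top, level with the upper face: 70 mm long (x), 13 mm wide (y), z up. Inside, 25 mm below this point, is the flat top of a black steel bar that stays put and fills the space under the slot. Its one upright round hole, hard to see in the dark, is 12 mm wide, 25 mm deep, on the slot's centre line (y = 0) at an unknown x from -24 to +24 mm, different each time
- pin_grip (a point): centre of the locking pin's grip: black, square, 24 x 24 mm, 50 mm tall (the point is half-way up; x and y square to its sides, z up), so 25 mm above the grip's underside and 67 mm above the pin's tip. Starts upright in the rest
- pin_tip (a point): lower end of the pin's steel shank, on its axis. The shank is 42 mm long below the grip and 10 mm in diameter; its last 5 mm taper to 6 mm
- pin: the whole pin, 92 mm long, 77 to 143 g; origin at its tip, z up along it. With the tip on the inner bar the grip's underside is 17 mm above the upright's top; when home it lies on it
- rest: aluminium block 70 x 70 x 50 mm, fixed; origin at the centre of its underside. Its vertical hole (13 mm diameter) holds the pin's shank; the pin's grip lies on its top at z = 50 mm
- castor: bystander: a loose castor wheel, lying plate down, about 90 mm tall; origin at the centre of its plate's underside
- tub: bystander: small open grey parts tub 90 x 140 x 60 mm with two dividers; origin at the centre of its underside
- wrench: bystander: steel wrench lying on the bench
Mind the look-alikes: they are no part of the job. There is more than one size of the pin; the job needs the smaller. Of the things shaped like the rest, the aluminium one is meant.

How it is judged:
By the outcome, as a careful person would: the job done as asked, in the order asked, and still so for the second after the job is handed in, with the robot touching nothing.
It also fails if it takes over 72 s, if anything falls off the work surface, if the arm or the gripper's body presses on something with over 40 N, if the wrist force passes 120 N, or if a joint passes its speed limit or range.

## Working session

There is one attempt and no reset: what is moved stays moved. The work goes in short steps, Python scripts to look and compute and a tool call to move; the robot and the scene stay as the last step left them, time stands still between calls to the robot, and variables do not carry over. Pictures are saved under pics/ and viewed, at most 10 in all, crops included, and the job is handed in when it is done.

Besides the shell and the picture viewer there is one more tool, called after "Request:" by a JSON object that holds its "name" and its "arguments", one argument or row to a line. servo_tool: Moves the arm, as the interface text tells. Its arguments: {"type":"object","properties":{"rows":{"type":"array","items":{"type":"number"}},"newtons":{"type":"number"}},"required":["rows"]}

```bash
mkdir -p pics; python3 - <<'E'
from rig import robot
import cv2,numpy as np
o=robot.get_obs();print({k:np.round(v,3) for k,v in o.items()})
ims=[]
for c in("scene","top"):
    p=robot.camera(c);cv2.imwrite(f"pics/{c}0.png",p["pixels"][...,::-1]);ims.append(p["pixels"][...,::-1])
    for q in("pin_grip","rest","slot","upright","castor","tub","wrench"):
        for d in robot.place_of(p,q)[:3]: print(c,q,np.round(d["at"],3),round(d["score"],2))
w=robot.camera("wrist");print(np.round(w["mount"],3))
E
```

```text
{'time': np.float64(0.0), 'q': array([-1.428,  0.528,  1.434,  0.   ,  1.181, -0.178]), 'joint_velocities': array([-0.   ,  0.001, -0.   , -0.002,  0.001, -0.   ]), 'joint_torque': array([-1.0000e-03, -4.4005e+01, -1.7659e+01,  6.3000e-02,  5.8000e-02,
       -0.0000e+00]), 'position': array([ 0.198, -0.592,  0.222]), 'tool_rot': array([ 0.987,  0.16 ,  0.   , -0.001]), 'ft_force': array([0.244, 0.376, 0.484]), 'moment': array([-0.02 ,  0.017, -0.022]), 'grip_force': np.float64(0.0), 'grip_width': np.float64(0.087)}
scene pin_grip [ 0.587 -0.237  0.097] 0.91
scene pin_grip [ 0.481 -0.278  0.077] 0.68
scene pin_grip [ 0.485 -0.279  0.008] 0.62
scene rest [ 0.484 -0.277  0.003] 0.86
scene rest [ 0.432 -0.404  0.   ] 0.8
scene slot [0.489 0.083 0.074] 0.87
scene upright [ 0.494  0.078 -0.   ] 0.94
scene castor [ 0.692 -0.318  0.003] 0.71
scene castor [ 0.73  -0.118  0.001] 0.62
scene wrench [ 0.691 -0.318  0.003] 0.72
top pin_grip [ 0.585 -0.237  0.095] 0.8
top pin_grip [ 0.483 -0.28   0.073] 0.65
top rest [ 0.481 -0.281 -0.002] 0.79
top rest [ 0.731 -0.118  0.   ] 0.68
top rest [ 0.426 -0.408 -0.003] 0.64
top slot [0.493 0.086 0.065] 0.97
top upright [ 0.491  0.079 -0.006] 0.65
top castor [ 0.729 -0.122 -0.001] 0.86
top tub [0.75  0.209 0.004] 0.75
top wrench [ 0.689 -0.321  0.001] 0.93
[[ 0.001 -0.956 -0.293  0.08 ]
 [ 1.     0.001  0.     0.001]
 [-0.    -0.293  0.956 -0.162]
 [ 0.     0.     0.     1.   ]]
```

View pics/scene0.png

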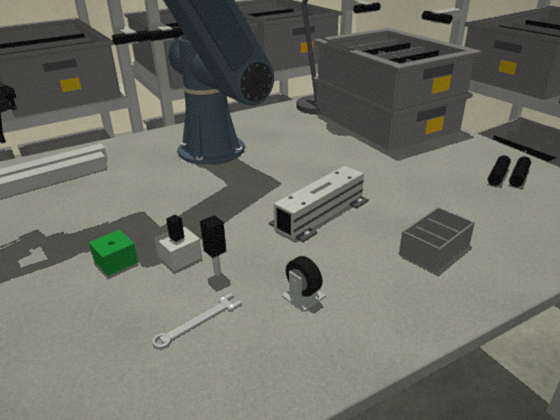

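View pics/top0.png

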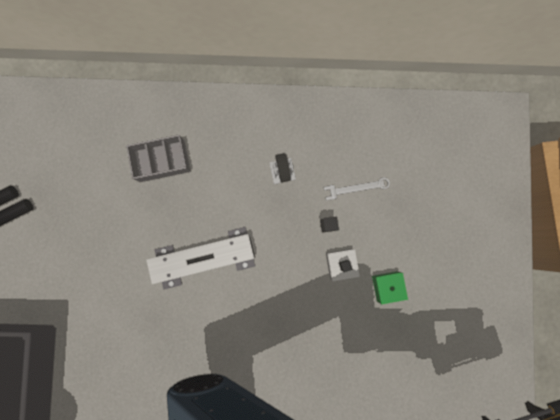

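The pin has two candidates. One is in the white aluminium block at scene (175,228) / top (346,266). The other is taller and stands alone at scene (213,236) / top (329,225). The first is smaller and sits in the aluminium rest (the green block is a look-alike), so it fits. I'll confirm it with a crop.

```bash
cat > h.py <<'E'
from rig import robot
import cv2,numpy as np
from scipy.spatial.transform import Rotation as R
def tool():
    o=robot.get_obs();return np.array(o["position"]),R.from_quat(o["tool_rot"]).as_matrix(),o
def camera_pose(p):
    "camera to world: rotation, centre"
    if "mount" in p:
        t,M,_=p["pose"];m=np.array(p["mount"]);return M@m[:3,:3],M@m[:3,3]+t
    Rc=cv2.Rodrigues(np.array(p["rvec"],float))[0];return Rc.T,-Rc.T@np.array(p["tvec"]).ravel()
def shot(name):
    pose=tool();p=robot.camera(name)
    if name=="wrist":p["pose"]=pose
    return p
def to_plane(p,uv,z):
    Rw,c=camera_pose(p);uv=np.atleast_2d(uv).astype(float)
    d=(Rw@np.linalg.inv(p["intrinsics"])@np.c_[uv,np.ones(len(uv))].T).T
    return c+d*((z-c[2])/d[:,2])[:,None]
def rect(p,region,z):
    "min-area rectangle of a mask on plane z: centre, sides, angle of first side"
    cs,_=cv2.findContours(region.astype(np.uint8),cv2.RETR_EXTERNAL,cv2.CHAIN_APPROX_NONE)
    c=max(cs,key=cv2.contourArea)[:,0];w=to_plane(p,c,z)[:,:2]
    return cv2.minAreaRect((w*1000).astype(np.float32))
def go(target,yaw=None):
    "tool-frame shift and turn to reach target with tool x at yaw deg (mod 180 free)"
    t,M,_=tool();s=M.T@(np.array(target)-t);y=np.degrees(np.arctan2(M[1,0],M[0,0]))
    print("shift mm",np.round(s*1000,1),"yaw now",round(y,1),"turn",None if yaw is None else round(y-yaw,1))
E
python3 - <<'E'
from h import *
p=shot("top")
for q,z in(("upright",.07),("slot",.07),("pin_grip",.1),("rest",.05)):
    for d in robot.outline_of(p,q)[:3]:
        print(q,round(d["score"],2),np.round(np.argwhere(d["region"]).mean(0)[::-1]),rect(p,d["region"],z))
go([.482,-.279,.2],0)
s=cv2.imread("pics/scene0.png")[190:300,80:260]
t=cv2.imread("pics/top0.png")[200:310,270:450]
cv2.imwrite("pics/crop.png",np.vstack([cv2.resize(a,None,fx=2.7,fy=2.7,interpolation=cv2.INTER_CUBIC) for a in(s,t)]))
E
```

```text
upright 0.7 [201. 258.] ((492.9217529296875, 80.67329406738281), (101.31948852539062, 263.0541076660156), 15.89267349243164)
slot 0.87 [201. 258.] ((494.30517578125, 80.3638687133789), (104.21028137207031, 266.52716064453125), 15.723960876464844)
slot 0.36 [345. 265.] ((486.4062805175781, -281.53173828125), (27.40520477294922, 29.403255462646484), 19.620677947998047)
pin_grip 0.57 [330. 224.] ((586.4647827148438, -236.21229553222656), (37.7151985168457, 45.14604949951172), 11.10020637512207)
rest 0.76 [390. 287.] ((433.08795166015625, -398.44769287109375), (76.32560729980469, 80.49211120605469), 12.107856750488281)
rest 0.64 [342. 264.] ((488.041748046875, -277.0955810546875), (72.69149780273438, 76.66736602783203), 9.577990531921387)
shift mm [ 369.  -207.9   22.5] yaw now 18.4 turn 18.4
```

View pics/crop.png

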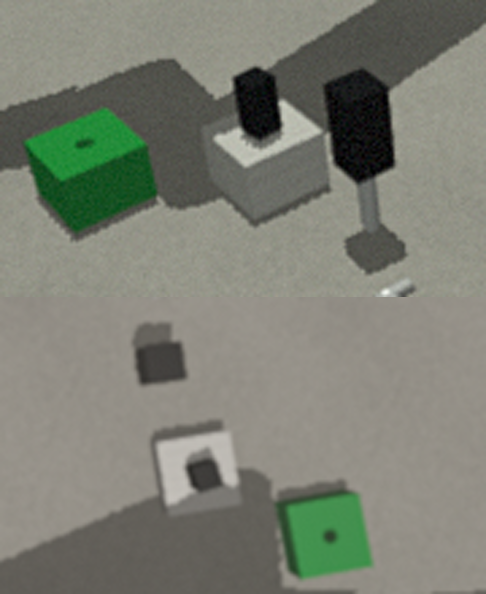

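Confirmed: the small pin sits in the white aluminium block (crop 258,103). The big pin stands on its own foot (360,125), and the green block is empty. Moving above the small pin.

Request:
{"name": "servo_tool", "arguments": {
  "rows": [-1,0.036,-0.02,0.002,0,-1,0.036,-0.02,0.002,0,-1,0.036,-0.02,0.002,0,-1,0.036,-0.02,0.002,0,-1,0.036,-0.02,0.002,0],
  "newtons": 20
}}

```text
time: 1.52
position: [0.3377, -0.4398, 0.2126]
tool_rot: [0.987, 0.16, 0.0, 0.0]
ft_force: [1.2, -0.1, -0.3]
grip_width: 0.0871
grip_force: 0.0
```

Request:
{"name": "servo_tool", "arguments": {
  "rows": [-1,0.036,-0.02,0,0,-1,0.036,-0.02,0,0,-1,0.036,-0.02,0,0,-1,0.036,-0.02,0,0,-1,0.036,-0.02,0,0]
}}

```text
time: 1.93
position: [0.4771, -0.2877, 0.2128]
tool_rot: [0.987, 0.16, 0.0, 0.0]
ft_force: [0.3, 0.3, -0.6]
grip_width: 0.0872
grip_force: 0.0
```

Request:
{"name": "servo_tool", "arguments": {
  "rows": [-1,0,0,0,0,-1,0,0,0,0]
}}

```text
time: 2.1
position: [0.4773, -0.2874, 0.2126]
tool_rot: [0.987, 0.163, -0.0, 0.0]
ft_force: [-0.5, -0.8, -0.0]
grip_width: 0.087
grip_force: 0.0
```

```bash
python3 - <<'E'
from h import *
p=shot("wrist");cv2.imwrite("pics/w1.png",p["pixels"][...,::-1])
for d in robot.place_of(p,"pin_grip")[:3]: print(np.round(d["at"],3),round(d["score"],2))
for d in robot.outline_of(p,"pin_grip")[:2]:print(round(d["score"],2),np.argwhere(d["region"]).mean(0)[::-1],rect(p,d["region"],.1))
for d in robot.place_of(p,"rest")[:2]: print("rest",np.round(d["at"],3),round(d["score"],2))
print(np.round(p["pose"][0],4),p["intrinsics"]); go([.482,-.279,.2])
E
```

```text
[ 0.483 -0.284  0.074] 0.75
0.93 [273.07215541 192.19888992] ((488.3558044433594, -279.2381896972656), (31.65896224975586, 23.462610244750977), 19.169179916381836)
0.74 [254.79599221  45.3039243 ] ((586.2276611328125, -233.04991149902344), (43.58196258544922, 40.02294921875), 9.109389305114746)
rest [ 0.485 -0.281  0.003] 0.65
rest [ 0.427 -0.402  0.   ] 0.59
[ 0.4773 -0.2874  0.2126] [[349.00378153   0.         278.41697655]
 [  0.         349.00378153 212.18639297]
 [  0.           0.           1.        ]]
shift mm [10.1 -8.8 12.5] yaw now 18.3 turn None
```

View pics/w1.png

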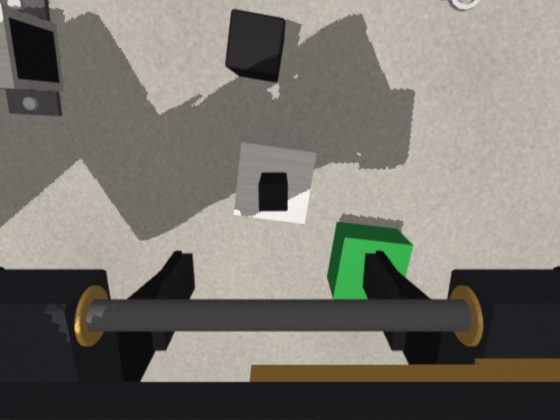

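The pin grip is at pixel (273,192), about 1 cm off. The fingers are lined up with its sides, and the top face gives (0.484,-0.281).

```bash
python3 - <<'E'
from h import *
go([.4845,-.281,.062],19)
E
```

```text
shift mm [ 11.9  -6.1 150.5] yaw now 18.3 turn -0.7
```

```bash
python3 - <<'E'
from h import *
t,M,o=tool();print(t,o["tool_rot"]);print(np.round(M,4))
E
```

```text
[ 0.47515168 -0.2905297   0.21251449] [ 9.87234792e-01  1.59271550e-01 -1.65157071e-04  1.10646900e-04]
[[ 9.493e-01  3.145e-01 -3.000e-04]
 [ 3.145e-01 -9.493e-01 -3.000e-04]
 [-4.000e-04  2.000e-04 -1.000e+00]]
```

Request:
{"name": "servo_tool", "arguments": {
  "rows": [-1,0.01,-0.006,0.02,-0.5,-1,0,0,0.035,0,-1,0,0,0.035,0,-1,0,0,0.035,0,-1,0,0,0.025,0]
}}

```text
time: 2.72
position: [0.4816, -0.2813, 0.0601]
tool_rot: [0.987, 0.163, -0.001, -0.001]
ft_force: [-0.2, -0.1, -0.2]
grip_width: 0.087
grip_force: 0.0
```

Request:
{"name": "servo_tool", "arguments": {
  "rows": [1,0,0,0,0,1,0,0,0,0,1,0,0,0,0,1,0,0,0,0,1,0,0,0,0]
}}

```text
time: 3.13
position: [0.4846, -0.2817, 0.0646]
tool_rot: [0.986, 0.164, 0.001, 0.002]
ft_force: [0.1, -0.2, -0.6]
grip_width: 0.0612
grip_force: 0.0
```

Request:
{"name": "servo_tool", "arguments": {
  "rows": [1,0,0,0,0,1,0,0,0,0,1,0,0,0,0]
}}

```text
time: 3.38
position: [0.4839, -0.2806, 0.0633]
tool_rot: [0.986, 0.165, 0.0, 0.001]
ft_force: [0.6, 0.3, 0.1]
grip_width: 0.0419
grip_force: 0.0
```

Request:
{"name": "servo_tool", "arguments": {
  "rows": [1,0,0,0,0,1,0,0,0,0,1,0,0,0,0,1,0,0,0,0,1,0,0,0,0],
  "newtons": 30
}}

```text
time: 3.8
position: [0.4836, -0.2804, 0.0626]
tool_rot: [0.986, 0.165, 0.0, -0.0]
ft_force: [-0.4, 0.3, 1.6]
grip_width: 0.0242
grip_force: 30.0
```

Request:
{"name": "servo_tool", "arguments": {
  "rows": [1,0,0,0,0,1,0,0,0,0]
}}

```text
time: 3.97
position: [0.4836, -0.2804, 0.0626]
tool_rot: [0.986, 0.164, 0.0, -0.0]
ft_force: [0.2, 0.4, 2.1]
grip_width: 0.0238
grip_force: 30.0
```

Request:
{"name": "servo_tool", "arguments": {
  "rows": [1,0,0,-0.025,0,1,0,0,-0.03,0,1,0,0,-0.03,0,1,0,0,-0.03,0,1,0,0,-0.025,0]
}}

```text
time: 4.38
position: [0.4836, -0.2805, 0.2042]
tool_rot: [0.986, 0.165, 0.0, 0.0]
ft_force: [0.7, 0.3, -0.5]
grip_width: 0.0237
grip_force: 30.0
```

Request:
{"name": "servo_tool", "arguments": {
  "rows": [1,0.008,-0.034,0,0,1,0.008,-0.034,0,0,1,0.008,-0.034,0,0,1,0.008,-0.034,0,0,1,0.008,-0.034,0,0]
}}

```text
time: 4.8
position: [0.4654, -0.1051, 0.2023]
tool_rot: [0.986, 0.164, -0.0, -0.0]
ft_force: [0.3, -0.2, -0.7]
grip_width: 0.0236
grip_force: 30.0
```

Request:
{"name": "servo_tool", "arguments": {
  "rows": [1,0.008,-0.034,0,0,1,0.008,-0.034,0,0,1,0.008,-0.034,0,0,1,0.008,-0.034,0,0,1,0.008,-0.034,0,0]
}}

```text
time: 5.22
position: [0.4481, 0.0687, 0.2023]
tool_rot: [0.986, 0.164, -0.0, -0.0]
ft_force: [0.6, -0.1, -1.5]
grip_width: 0.0237
grip_force: 30.0
```

Request:
{"name": "servo_tool", "arguments": {
  "rows": [1,0,0,0,0,1,0,0,0,0,1,0,0,0,0]
}}

```text
time: 5.47
position: [0.449, 0.0669, 0.2025]
tool_rot: [0.986, 0.165, 0.0, 0.0]
ft_force: [0.1, -0.6, -0.1]
grip_width: 0.0237
grip_force: 30.0
```

```bash
python3 - <<'E'
from h import *
p=shot("wrist");cv2.imwrite("pics/w2.png",p["pixels"][...,::-1]);np.savez("w2.npz",px=p["pixels"],K=p["intrinsics"],m=p["mount"],t=p["pose"][0],M=p["pose"][1])
for q in("slot","pin_tip","pin_grip","upright"):
    for d in robot.place_of(p,q)[:2]: print(q,np.round(d["at"],4),round(d["score"],2))
g=p["pixels"].max(2)
for d in robot.outline_of(p,"upright")[:1]:print(d["score"],rect(p,d["region"],.07))
print(p["pose"][0],p["pose"][2]["tool_rot"]);t,M,o=tool();print(t,o["ft_force"],o["grip_width"])
E
```

```text
slot [0.4896 0.082  0.0693] 0.79
pin_tip [0.4494 0.0662 0.1485] 0.65
pin_grip [0.4496 0.0658 0.2138] 0.66
upright [ 0.497   0.086  -0.0017] 0.85
upright [0.4483 0.0647 0.2113] 0.21
0.66 ((497.1694030761719, 83.65577697753906), (90.35165405273438, 260.1645812988281), 15.74366283416748)
[0.44898134 0.06689934 0.20245208] [9.86290605e-01 1.65017420e-01 9.93546764e-06 3.06642507e-04]
[0.44916304 0.06604131 0.20250579] [ 0.10549649 -0.11966899 -1.28176548] 0.023786969631675692
```

View pics/w2.png

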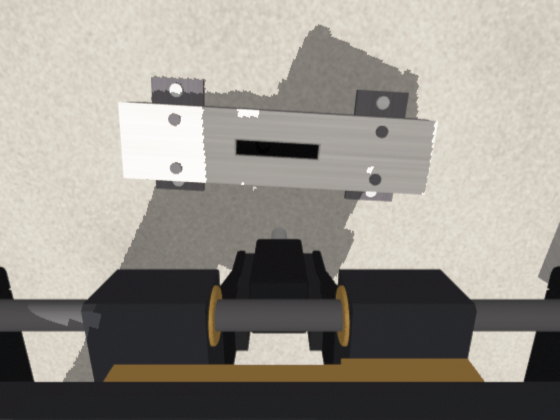

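The slot shows at (277,149), tilted a few degrees, and the pin tip at (279,233). There is a faint hint inside the slot at about (262,147). I'll fit the slot and brighten its interior.

```bash
python3 - <<'E'
from h import *
z=np.load("w2.npz");p=dict(pixels=z["px"],intrinsics=z["K"],mount=z["m"],pose=(z["t"],z["M"],0))
g=z["px"].max(2);m=np.zeros_like(g);m[132:168,225:330]=g[132:168,225:330]<70
r=rect(p,m>0,.07);print(r)
a=np.radians(r[2]);print("dark area vs 70x13; ends")
c=g[134:166,228:326].astype(float);cv2.imwrite("pics/slot.png",cv2.resize(np.clip(c*5,0,255).astype(np.uint8),None,fx=8,fy=8,interpolation=cv2.INTER_NEAREST))
print(np.round(to_plane(p,[[262,147]],.045),4)); 
# tip shadowless check: pixel of tip if straight
M,c0=camera_pose(p)
for L in(.0546,):
    w=z["t"]+z["M"]@[0,0,L];v=M.T@(w-c0);v=z["K"]@v;print("tip px expected",v[:2]/v[2])
E
```

```text
((491.645263671875, 82.29850769042969), (11.721714973449707, 68.39120483398438), 15.709023475646973)
dark area vs 70x13; ends
[[0.4863 0.0947 0.045 ]]
tip px expected [277.51003604 232.63591535]
```

View pics/slot.png

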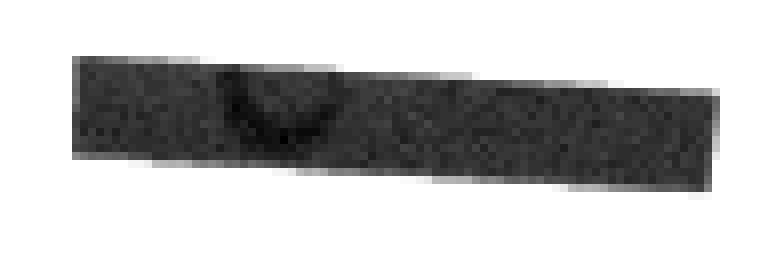

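```bash
python3 - <<'E'
from h import *
z=np.load("w2.npz");p=dict(intrinsics=z["K"],mount=z["m"],pose=(z["t"],z["M"],0))
a=np.radians(15.7);X=np.array([np.cos(a),np.sin(a)]);Y=np.array([X[1],-X[0]]) # tool axes after the turn
s=np.array([.4916,.0823]);h=to_plane(p,[[263.2,144.5]],.045)[0,:2]
print("hole vs slot, tool x,y mm",X@(h-s)*1e3,Y@(h-s)*1e3)
t,M,o=tool();print("tcp->slot in turned axes",X@(s-t[:2])*1e3,Y@(s-t[:2])*1e3,t)
E
```

```text
hole vs slot, tool x,y mm 0.5278478888652727 -12.434125486347924
tcp->slot in turned axes 45.25331649255368 -4.168644103643391 [0.44916304 0.06604131 0.20250579]
```

The crop shows the hole's rim at about (263,145), roughly 12 mm from the slot centre towards tool -y, on the centre line. I'll come in over the slot centre, check the tip against the slot, then feel towards it.

Request:
{"name": "servo_tool", "arguments": {
  "rows": [1,0,0,0,3.3,1,0.023,-0.002,0,0,1,0.022,-0.002,0.02,0,1,0,0,0.03,0,1,0,0,0.014,0]
}}

```text
time: 6.18
position: [0.4917, 0.0826, 0.1365]
tool_rot: [0.991, 0.136, -0.001, -0.0]
ft_force: [-1.1, 0.1, -0.8]
grip_width: 0.0241
grip_force: 30.0
```

Request:
{"name": "servo_tool", "arguments": {
  "rows": [1,0,0,0,0,1,0,0,0,0,1,0,0,0,0]
}}

```text
time: 6.43
position: [0.4918, 0.0827, 0.1393]
tool_rot: [0.991, 0.136, 0.001, 0.0]
ft_force: [1.5, -0.3, -0.4]
grip_width: 0.0238
grip_force: 30.0
```

```bash
python3 - <<'E'
from h import *
p=shot("wrist");print(p["pose"][0],p["pose"][2]["tool_rot"])
# predicted pixels: slot corners (from w2 fit) and tip
Rw,c=camera_pose(p)
def px(w):
    v=p["intrinsics"]@(Rw.T@(np.array(w)-c));return v[:2]/v[2]
a=np.radians(15.7);X=np.array([np.cos(a),np.sin(a),0]);Y=np.array([X[1],-X[0],0]);s=np.array([.4916,.0823,.07])
print("slot c",px(s),"corners",[np.round(px(s+X*i*.0065+Y*j*.035)) for i in(1,-1) for j in(-1,1)],"tip",px(p["pose"][0]+p["pose"][1]@[0,0,.0546]))
im=p["pixels"][...,::-1];cv2.imwrite("pics/w3full.png",im)
u=px(s).astype(int);cv2.imwrite("pics/w3.png",cv2.resize(np.clip(im[u[1]-50:u[1]+50,u[0]-65:u[0]+65].astype(float)*1.8,0,255).astype(np.uint8),None,fx=6,fy=6,interpolation=cv2.INTER_CUBIC));print(u)
E
```

```text
[0.49181617 0.08266908 0.13925185] [9.90754065e-01 1.35668391e-01 6.72592001e-04 1.36594505e-04]
slot c [277.91860616 225.92102343] corners [array([228., 217.]), array([328., 217.]), array([228., 235.]), array([327., 235.])] tip [277.48643014 232.68240728]
[277 225]
```

View pics/w3.png

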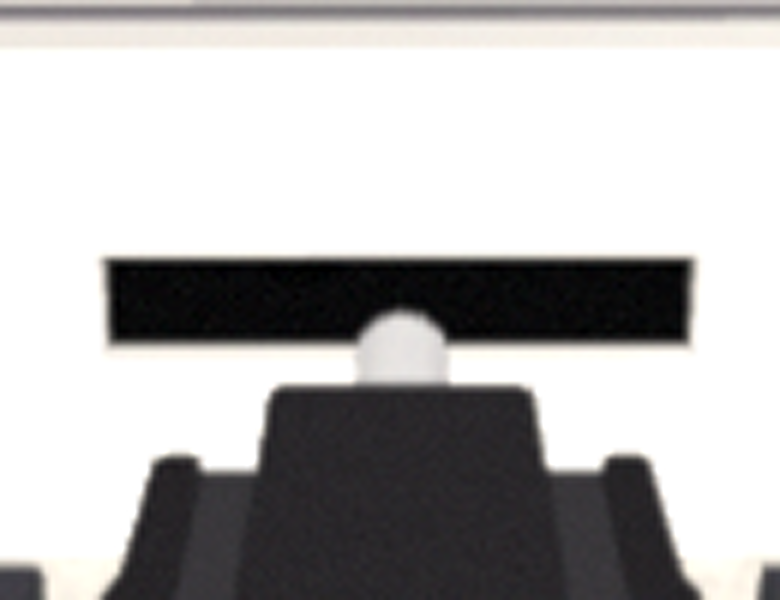

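```bash
python3 - <<'E'
from h import *
p=robot.camera("wrist");p["pose"]=tool()
Rw,c=camera_pose(p);M=p["pose"][1];t=p["pose"][0]
def px(w):
    v=p["intrinsics"]@(Rw.T@(np.array(w)-c));return np.round(v[:2]/v[2],1)
a=np.radians(15.7);X=np.array([np.cos(a),np.sin(a),0]);s=np.array([.4916,.0823,.07])
print(t,"+x edge",px(s+X*.0065),"-x edge top",px(s-X*.0065),"bottom",px(s-X*.0065-[0,0,.006]))
tip=t+M@[0,0,.0546]
print("tip front r3",px(tip+M[:,0]*.003),"r5 5mm up",px(tip+M@[.005,0,-.005]), "1mm=",px(tip+M[:,0]*.001)-px(tip))
g=p["pixels"].max(2).astype(int)
print("col 245",g[210:242,245]);print("col 310",g[210:242,310]);print("col 279",g[216:242,279])
E
```

```text
[0.49213296 0.08279618 0.13981808] +x edge [277.9 217.4] -x edge top [277.9 234.9] bottom [277.9 232. ]
tip front r3 [277.5 228.4] r5 5mm up [277.5 228.1] 1mm= [ 0.  -1.4]
col 245 [174 173 173 175 178 176 168 133  56  11   7   6   8   5   6   8   6   4
   7   5   4  17  66 114 138 151 168 173 172 173 173 174]
col 310 [178 177 177 179 178 178 167 131  55  14   5   5   7   8   8   8   5   6
   7   7   6  19  68 118 143 159 171 174 173 173 175 175]
col 279 [167 130  55  12   7   5   5   6   8   8  34  85 124 130 128 129 128 128
 129 129 128 128 108  54  28  23]
```

The tip is about 1.6 mm too far in +x relative to the slot centre. I'll correct that and then enter slowly.

Request:
{"name": "servo_tool", "arguments": {
  "rows": [1,-0.0016,0,0.004,0,1,0,0,0.006,0,1,0,0,0.002,0,1,0,0,0.002,0,1,0,0,0.002,0]
}}

```text
time: 6.95
position: [0.4895, 0.0827, 0.1223]
tool_rot: [0.991, 0.136, -0.0, -0.0]
ft_force: [-0.1, -0.7, -1.1]
grip_width: 0.0239
grip_force: 30.0
```

Request:
{"name": "servo_tool", "arguments": {
  "rows": [1,0,0,0.002,0,1,0,0,0.002,0,1,0,0,0.002,0]
}}

```text
time: 7.2
position: [0.4896, 0.0827, 0.1163]
tool_rot: [0.991, 0.136, -0.0, 0.0]
ft_force: [-0.6, -0.3, -0.9]
grip_width: 0.024
grip_force: 30.0
```

In the slot without contact. Going down to the bar.

Request:
{"name": "servo_tool", "arguments": {
  "rows": [1,0,0,0.004,0,1,0,0,0.004,0,1,0,0,0.003,0,1,0,0,0.001,0,1,0,0,0.001,0]
}}

```text
time: 7.62
position: [0.4894, 0.0827, 0.1032]
tool_rot: [0.991, 0.136, -0.0, -0.0]
ft_force: [0.3, -0.7, -1.0]
grip_width: 0.0237
grip_force: 30.0
```

Request:
{"name": "servo_tool", "arguments": {
  "rows": [1,0,0,0.001,0,1,0,0,0.001,0,1,0,0,0,0]
}}

```text
time: 7.87
position: [0.4896, 0.0827, 0.1015]
tool_rot: [0.991, 0.136, -0.0, -0.0]
ft_force: [-0.2, -0.1, -0.8]
grip_width: 0.0242
grip_force: 30.0
```

Request:
{"name": "servo_tool", "arguments": {
  "rows": [1,0,0,0.001,0,1,0,0,0.0005,0,1,0,0,0,0]
}}

```text
time: 8.12
position: [0.4896, 0.0827, 0.1]
tool_rot: [0.991, 0.136, -0.0, -0.0]
ft_force: [0.4, -0.3, -0.4]
grip_width: 0.024
grip_force: 30.0
```

Request:
{"name": "servo_tool", "arguments": {
  "rows": [1,0,0,0.0005,0,1,0,0,0.0005,0,1,0,0,0,0]
}}

```text
time: 8.37
position: [0.4897, 0.0827, 0.0995]
tool_rot: [0.991, 0.136, 0.0, 0.0]
ft_force: [-1.0, -0.0, 2.9]
grip_width: 0.0237
grip_force: 30.0
```

Contact on the bar (3 N at z=0.0995, as expected). Feeling along towards tool -y.

Request:
{"name": "servo_tool", "arguments": {
  "rows": [1,0,-0.001,0.0003,0,1,0,-0.0015,0,0,1,0,-0.0015,0,0,1,0,-0.0015,0,0,1,0,-0.0015,0,0]
}}

```text
time: 8.78
position: [0.4892, 0.0888, 0.0994]
tool_rot: [0.991, 0.136, 0.002, 0.001]
ft_force: [0.7, -3.6, 4.4]
grip_width: 0.0239
grip_force: 30.0
```

Request:
{"name": "servo_tool", "arguments": {
  "rows": [1,0,-0.001,0,0,1,0,-0.001,0,0,1,0,0,0,0]
}}

```text
time: 9.03
position: [0.488, 0.0916, 0.099]
tool_rot: [0.991, 0.136, 0.001, -0.0]
ft_force: [0.7, -0.7, 2.0]
grip_width: 0.0241
grip_force: 30.0
```

Request:
{"name": "servo_tool", "arguments": {
  "rows": [1,0,-0.001,0.0005,0,1,0,-0.001,0,0,1,0,0,0,0]
}}

```text
time: 9.28
position: [0.4854, 0.0939, 0.0976]
tool_rot: [0.991, 0.136, -0.001, -0.001]
ft_force: [0.8, -0.7, -1.5]
grip_width: 0.0235
grip_force: 30.0
```

Request:
{"name": "servo_tool", "arguments": {
  "rows": [1,0,-0.001,0.0003,0,1,0,-0.001,0.0003,0,1,0,0,0,0]
}}

```text
time: 9.53
position: [0.4851, 0.0955, 0.0972]
tool_rot: [0.991, 0.136, -0.001, -0.0]
ft_force: [0.2, 0.5, -0.4]
grip_width: 0.0234
grip_force: 30.0
```

The force vanished and z dropped 2 mm at 13.5 mm of travel, where the picture showed the hole. Easing the pin down.

Request:
{"name": "servo_tool", "arguments": {
  "rows": [1,0,0,0.001,0,1,0,0,0.001,0,1,0,0,0,0]
}}

```text
time: 9.78
position: [0.4858, 0.0952, 0.0954]
tool_rot: [0.991, 0.136, -0.0, -0.0]
ft_force: [-0.0, -0.1, -0.9]
grip_width: 0.0233
grip_force: 30.0
```

Request:
{"name": "servo_tool", "arguments": {
  "rows": [1,0,0,0.001,0,1,0,0,0.001,0,1,0,0,0,0]
}}

```text
time: 10.03
position: [0.4859, 0.0952, 0.0935]
tool_rot: [0.991, 0.136, -0.0, -0.0]
ft_force: [-0.5, -0.4, -1.4]
grip_width: 0.0239
grip_force: 30.0
```

Request:
{"name": "servo_tool", "arguments": {
  "rows": [1,0,0,0.0015,0,1,0,0,0.0015,0,1,0,0,0.0015,0,1,0,0,0.0015,0,1,0,0,0,0]
}}

```text
time: 10.45
position: [0.4859, 0.0952, 0.0873]
tool_rot: [0.991, 0.136, -0.0, -0.0]
ft_force: [0.0, 0.1, -1.0]
grip_width: 0.0239
grip_force: 30.0
```

Request:
{"name": "servo_tool", "arguments": {
  "rows": [1,0,0,0.001,0,1,0,0,0.001,0,1,0,0,0.001,0,1,0,0,0,0]
}}

```text
time: 10.78
position: [0.486, 0.0952, 0.0845]
tool_rot: [0.991, 0.136, -0.0, -0.0]
ft_force: [-0.4, -0.1, -0.5]
grip_width: 0.0238
grip_force: 30.0
```

Request:
{"name": "servo_tool", "arguments": {
  "rows": [1,0,0,0.0005,0,1,0,0,0.0005,0,1,0,0,0.0005,0,1,0,0,0,0]
}}

```text
time: 11.12
position: [0.486, 0.0952, 0.0831]
tool_rot: [0.991, 0.136, -0.0, -0.0]
ft_force: [0.3, -0.2, -1.5]
grip_width: 0.0241
grip_force: 30.0
```

Request:
{"name": "servo_tool", "arguments": {
  "rows": [1,0,0,0.0005,0,1,0,0,0.0005,0,1,0,0,0,0]
}}

```text
time: 11.37
position: [0.4862, 0.0952, 0.0826]
tool_rot: [0.991, 0.136, 0.0, 0.0]
ft_force: [-0.3, 0.3, 4.2]
grip_width: 0.0241
grip_force: 30.0
```

Request:
{"name": "servo_tool", "arguments": {
  "rows": [1,0,0,0.0005,0,1,0,0,0,0,1,0,0,0,0]
}}

```text
time: 11.62
position: [0.4862, 0.0952, 0.0825]
tool_rot: [0.991, 0.136, 0.0, 0.0]
ft_force: [-1.9, -0.4, 8.7]
grip_width: 0.0236
grip_force: 30.0
```

Grip seated (z=0.0825, exactly 17 mm below bar contact, 9 N). One small press more, then release.

Request:
{"name": "servo_tool", "arguments": {
  "rows": [1,0,0,0.0005,0,1,0,0,0,0,1,0,0,0,0]
}}

```text
time: 11.87
position: [0.4862, 0.0952, 0.0825]
tool_rot: [0.991, 0.136, 0.0, 0.0]
ft_force: [-3.2, 0.4, 13.0]
grip_width: 0.0239
grip_force: 30.0
```

Request:
{"name": "servo_tool", "arguments": {
  "rows": [0.2,0,0,-0.001,0,0,0,0,0,0,-0.5,0,0,0,0,-0.5,0,0,0,0,-0.5,0,0,0,0]
}}

```text
time: 12.28
position: [0.486, 0.0952, 0.0819]
tool_rot: [0.991, 0.136, -0.0, -0.0]
ft_force: [-0.3, 0.1, -0.6]
grip_width: 0.0493
grip_force: 0.0
```

Request:
{"name": "servo_tool", "arguments": {
  "rows": [-0.5,0,0,0,0,-0.5,0,0,0,0,-0.5,0,0,0,0]
}}

```text
time: 12.53
position: [0.486, 0.0952, 0.082]
tool_rot: [0.991, 0.136, -0.0, -0.0]
ft_force: [0.1, 0.6, 0.3]
grip_width: 0.0631
grip_force: 0.0
```

Released. Lifting clear and backing off in -x for a check look.

Request:
{"name": "servo_tool", "arguments": {
  "rows": [-0.5,0,0,-0.01,0,-0.5,0,0,-0.025,0,-0.5,0,0,-0.03,0,-0.5,0,0,-0.035,0,-0.5,0,0,-0.035,0]
}}

```text
time: 12.95
position: [0.4853, 0.0952, 0.2189]
tool_rot: [0.991, 0.136, -0.001, -0.0]
ft_force: [2.1, -0.2, 0.0]
grip_width: 0.0647
grip_force: 0.0
```

Request:
{"name": "servo_tool", "arguments": {
  "rows": [-0.5,-0.02,0,0,0,-0.5,-0.02,0,0,0,-0.5,0,0,0,0,-0.5,0,0,0,0]
}}

```text
time: 13.28
position: [0.4468, 0.0844, 0.218]
tool_rot: [0.991, 0.136, 0.0, 0.0]
ft_force: [-0.1, 0.1, -0.1]
grip_width: 0.0654
grip_force: 0.0
```

```bash
python3 - <<'E'
from h import *
w=shot("wrist");s=shot("scene")
for p in(w,s):
    for d in robot.place_of(p,"pin_grip")[:2]: print(np.round(d["at"],4),round(d["score"],2))
b=cv2.resize(s["pixels"][150:260,240:400,::-1],(560,385),interpolation=cv2.INTER_CUBIC)
cv2.imwrite("pics/end.png",np.vstack([w["pixels"][40:250,:,::-1],b]))
E
```

```text
[0.4879 0.0931 0.0919] 0.93
[ 0.5846 -0.2354  0.094 ] 0.89
[0.4853 0.0994 0.0978] 0.57
```

View pics/end.png

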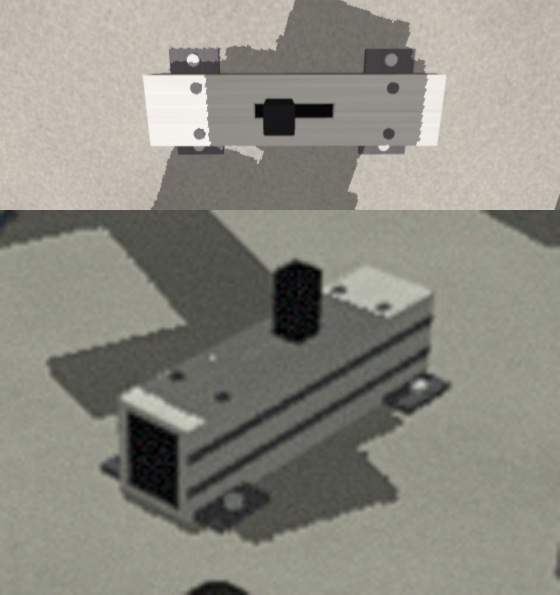

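The pin stands upright in the slot with its grip (297,300) flush on the upright. It sits at about z=0.095 as expected, and the arm is clear.

```bash
python3 -c "
from rig import robot
print(robot.hand_in())"
```

```text
the job is handed in; nothing more can be done
None
```

The smaller pin is fully home in the inner bar with its grip flush on the upright; I let go and handed the job in at about 13 s, with no more than about 13 N at the wrist readings and no sign that the castor, tub or wrench was touched.

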